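# Wedge the jig plate level

### The arm

A 6-joint arm with a two-finger parallel gripper is mounted at the origin on the work surface. World frame = base frame: x ahead of the robot, y to its left, z up, the work surface at z = 0. Lengths are in m, angles in rad, forces in N, time in s.
With the tool pointing down it reaches from about 0.25 to 0.775 m from the base axis. Payload 4 kg.
Tool frame: the origin (TCP) lies at the very end of the fingers, on their centre line; the grasp point (between the pads) lies hold_point_z behind it (hold_point_z is the distance from the TCP to the grasp point, in m); z points along the fingers, y is the direction in which the jaws open and shut (so a half turn about z gives the same grasp; the last joint's range is limited). The gripper opens to 94 mm and grips with 3 to 60 N. Pads are 16 mm wide; open, the fingers measure 119 mm over their backs; the gripper's body (75 mm by 177 mm) begins 78 mm behind the grasp point.
Start: joints at [1.202, 0.087, 1.371, -0, 1.684, -0.103], TCP at [0.144, 0.531, 0.178] pointing down, gripper open.
Joint ranges: [-3.1, 3.1], [-0.76, 2.03], [0.27, 2.55], [-1.08, 4.22], [0.17, 2.65], [-2.57, 2.57]. Speed limits (rad/s): [2.79, 2.79, 3.14, 3.14, 3.14, 3.14].

### API

Orientations are given as [roll, pitch, yaw] about the fixed x, y, z axes, in that order (R = Rz(yaw) Ry(pitch) Rx(roll)).
In Python, from bench import * gives the robot as it stands.
- The arm moves only by the tool step_arm, never from a script. Its argument "increments" is text: rows parted by semicolons, each of 6 numbers parted by spaces: the shift along the tool's x, y, z in cm, then the turn, a rotation vector about the tool's x, y, z in rad. A call has 1 to 5 rows; each row shifts and turns the commanded pose from where the row before left it, along the tool's axes as they then stand; what a row does not reach is not made up. A row lasts 1/10 s, in which the tool goes at most 50 mm and 8.59 degrees, less where a joint would pass 70% of its speed; a pose out of reach is approached as far as the arm can. A call is refused whole if a number of a shift passes 5 or a number of a turn 0.15, either way. A call with a gripper value outside its range is refused whole. "claw" is the gripper's target within -1 to 1 (shut at 1, half-way at 0, fully open at -1), set as the call begins (left out, the last holds). The fingers move at their own pace and stop on an object; the grip force is fixed at half the most. Time passes only in rows, so rows that do not move let the fingers close. It gives the time, the measured TCP pose, the force and the opening at its end, in the units of the state.
- get_obs(): the state, without advancing time (a new reading comes with each control period).
- snapshot(name): name is "scene" or "top" or "wrist"; returns the picture (480x640x3 uint8, red, green, blue); there is no depth.
- calibration(name): a dict with "camera_matrix" (3x3 intrinsics, pixels), "eye" and "orientation" of the camera in the world; the wrist camera has in their place "tool_from_camera" (4x4, takes a point from camera to tool coordinates, whose origin is the TCP and whose axes are the flange's). Camera axes: x right, y up, looking along -z (the intrinsics and any distortion apply to the point x, -y, -z); pixel columns grow to the right and rows downward; lengths in m; the calibration is good to about 2 mm. A picture is of the moment at which its call begins: read the wrist's pose just before it. calibration takes no time and is no camera call.
- close_job(): hands the job in, once; it reports no verdict.
The state is a dict: "time": time; "joint_positions": joint angles; "qvel": joint speeds; "joint_torque": joint torques, N m; "tool_pos": TCP position; "ee_rot": TCP orientation; "wrist_force": force on the tool from outside, world axes, zero at the start; "wrist_torque": the same for the moment, N m; "width": finger opening in m.
Only numpy, scipy, OpenCV 4.12 (cv2) and the standard library are available. Lean on these libraries where they do the work, as an engineer would, in place of code of your own. Each camera call takes 0.05 s, during which the arm holds its last target. There are 200 camera calls.

### The job

Pick up the orange wedge, set it on the aluminium pad of the blue jig and slide its thin end under the front edge of the drooping hinged plate; push it in gently until the plate is up against its stops and level, with the wedge nipped snugly in line so that it stays, then let go. Push only hard enough to nip it, never force it, do not lift the plate with the gripper, and leave the other things on the bench alone.

Things in the scene. Friction and masses are not known exactly. Their poses are not given: they have to be found in the camera images.
- wedge_tail (a point): Centre of the tail block (to grip) of the orange wedge, which lies flat; 130 mm long, 30 mm wide, 0.1 kg. Tail block: 30 mm long, 36 mm high, black rubber grip faces. From its front a ramp 100 mm long falls from 29 mm to 4 mm high at the thin end (1 in 4). x axis points from tail to thin end, z up; this point is 18 mm above the underside, 115 mm behind the thin end.
- wedge_tip (a point): The thin end of the orange wedge, middle of its lower edge, on the underside. Same axes as wedge_tail.
- under_edge (a point): Point fixed to the jig, on the bench, straight below the middle of the plate's front edge. x axis: the direction to push the wedge (horizontal, towards the hinge); y along the edge; z up. While the plate is off its stops the wedge slides in with 1 to 7 N; when it meets them the push rises steeply: a push of 11 to 14 N nips the wedge well, over 17 N may force it. It then stays by friction.
- jig: Blue jig fixed to the bench; origin on the bench 6 mm in front of under_edge, same axes. Base 10 mm thick, x -125 to 175, y +-85 mm; stop posts with red lugs at y = +-79 mm, up to 74 mm high. An aluminium pad 70 mm wide, centred on y = 0, runs from x = -123 to 82 mm; its top is level, 21 to 24 mm above the bench, different each time and not measured: feel for it.
- plate: Hinged steel plate, origin on the hinge axis, z axis upright when level. It droops 0.074 rad at the start; level is up against firm stops. Front edge 149 mm from the hinge, 140 mm wide, with a 12 mm round bar below: underside 41 to 46 mm above the bench when level (differs, not measured), 11 mm lower drooped. 0.4 to 0.8 kg. Black bracket on it from 60 mm behind the edge, to 110 mm high.
- offcut: A plain pale wooden wedge, 100 mm long, 26 mm wide, at most 18 mm high: too thin for this job, leave it. It may lie on either side of the jig. Origin under the middle of its length.
- hammer: Hammer lying on the bench, a bystander.
- brush: Hand brush lying on the bench, a bystander.
- square: Steel try square, 120 mm by 125 mm, lying on the bench, a bystander.
- can: Spray can, 66 mm wide and 150 mm high, standing on the bench, a bystander.
- grinder: Grey angle grinder lying on the bench, a bystander.
Not all that is in view belongs to the job. Of the things shaped like the part that bears wedge_tail, the orange one is meant.

How it is judged:
On the way:
1. the thin end of the wedge is under the plate's edge while the plate is still drooping (x of wedge_tip in the frame of under_edge between 0.002 and 0.09 m and y of wedge_tip in the frame of under_edge between -0.025 and 0.025 m and z of wedge_tip in the frame of under_edge between 0.012 and 0.036 m and angle between plate's own z axis and vertical above 0.02 rad), for 0.1 s.
At the end, for the whole second after the job is handed in: The plate is level against its stops (within 0.012 rad), the wedge is nipped under it with more than 9 N, its thin end over 30 mm past the edge, its tail within 20 mm of the jig's middle line and its direction within 0.2 rad of it, and it is at rest and let go (angle between plate's own z axis and vertical below 0.012 rad and contact force between wedge and plate above 9 N and x of wedge_tip in the frame of under_edge above 0.03 m and y of wedge_tail in the frame of under_edge between -0.02 and 0.02 m and angle between the x axis of wedge_tail and the x axis of under_edge, either way round below 0.2 rad and linear speed of wedge below 0.01 m/s); the robot touches nothing.
It fails at once if the wedge is forced: it presses on the plate with more than 24 N (contact force between wedge and plate above 24 N).
It fails at once if the gripper presses on or lifts the plate (more than 3 N) (contact force between the arm and plate above 3 N).
It fails at once if a bystander is moved by more than 20 mm (distance of any of offcut, hammer, brush, square, can, grinder from where it was at the start of the episode above 0.02 m).
It also fails if it takes over 69 s, if anything falls off the work surface, if the arm or the gripper's body presses on something with over 40 N, if the wrist force passes 120 N, or if a joint passes its speed limit or range.

## Working session

There is one attempt and no reset: what is moved stays moved. The work goes in short steps, Python scripts to look and compute and a tool call to move; the robot and the scene stay as the last step left them, time stands still between calls to the robot, and variables do not carry over. Pictures are saved under pics/ and viewed, about 8 in all and at most 12, crops included, and the job is handed in when it is done.

Besides the shell and the picture viewer there is one more tool, called after "Request:" in YAML: its name, and indented under it one key for each argument. step_arm: Moves the arm, as the interface text tells. Its arguments: {"type":"object","properties":{"increments":{"type":"string"},"claw":{"type":"number"}},"required":["increments"]}

```bash
mkdir -p pics; ls
python3 - <<'E'
from bench import *
import cv2,numpy as np
o=get_obs();print({k:np.round(v,3) for k,v in o.items()})
for n in ["top","scene"]:
    im=snapshot(n);cv2.imwrite(f"pics/{n}0.png",im[:,:,::-1]);print(n,calibration(n))
print(calibration("wrist"))
E
```

```text
pics
{'time': np.float64(0.0), 'joint_positions': array([ 1.202,  0.088,  1.372, -0.   ,  1.684, -0.103]), 'qvel': array([-0.   , -0.001, -0.   ,  0.   , -0.   ,  0.003]), 'joint_torque': array([ 0.0000e+00, -3.4019e+01, -3.0243e+01,  7.2000e-02,  3.3000e-02,
       -0.0000e+00]), 'tool_pos': array([0.144, 0.53 , 0.177]), 'ee_rot': array([-3.139, -0.   ,  2.876]), 'wrist_force': array([-0.163,  0.42 ,  0.184]), 'wrist_torque': array([-0.02 , -0.03 , -0.013]), 'width': np.float64(0.094)}
top {'camera_matrix': array([[460.70537739,   0.        , 319.34172183],
       [  0.        , 460.70537739, 239.14285802],
       [  0.        ,   0.        ,   1.        ]]), 'eye': array([ 0.42282797, -0.00143647,  1.20732864]), 'orientation': array([ 0.08030215, -0.02484195, -1.54120586])}
scene {'camera_matrix': array([[623.34053305,   0.        , 325.25042822],
       [  0.        , 623.34053305, 240.31367117],
       [  0.        ,   0.        ,   1.        ]]), 'eye': array([ 1.41264657, -0.8668147 ,  1.06036016]), 'orientation': array([0.89573557, 0.02254627, 0.79928597])}
{'camera_matrix': array([[332.63895471,   0.        , 321.54580042],
       [  0.        , 332.63895471, 244.10439652],
       [  0.        ,   0.        ,   1.        ]]), 'tool_from_camera': array([[-4.33873664e-04,  9.65091098e-01,  2.61914080e-01,
         7.55663645e-02],
       [ 9.99999806e-01,  3.01547930e-04,  5.45416869e-04,
         6.76342901e-04],
       [ 4.47397316e-04,  2.61914265e-01, -9.65091041e-01,
        -2.05679495e-01],
       [ 0.00000000e+00,  0.00000000e+00,  0.00000000e+00,
         1.00000000e+00]])}
```

View pics/top0.png

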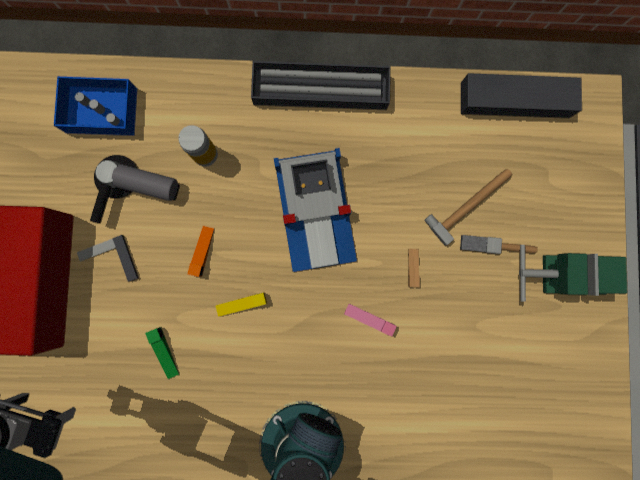

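View pics/scene0.png

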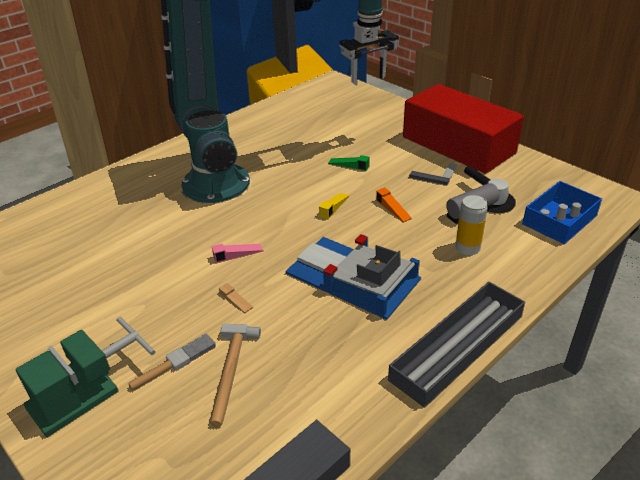

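```bash
cat > h.py <<'E'
from bench import *
import cv2,numpy as np
from scipy.spatial.transform import Rotation as Ro
def cam(n,o=None):
    c=calibration(n);K=c["camera_matrix"]
    if n=="wrist":
        o=o or get_obs();T=c["tool_from_camera"];R=Ro.from_euler("xyz",o["ee_rot"]).as_matrix()
        return K,R@T[:3,:3],R@T[:3,3]+o["tool_pos"]
    return K,Ro.from_euler("xyz",c["orientation"]).as_matrix(),c["eye"]
def cast(C,px,z):
    K,R,e=C;px=np.atleast_2d(px).astype(float)
    d=np.c_[(px[:,0]-K[0,2])/K[0,0],-(px[:,1]-K[1,2])/K[1,1],-np.ones(len(px))]@R.T
    return e+d*((z-e[2])/d[:,2])[:,None]
def proj(C,p):
    K,R,e=C;q=(np.atleast_2d(p)-e)@R
    return np.c_[K[0,2]+K[0,0]*q[:,0]/-q[:,2],K[1,2]-K[1,1]*q[:,1]/-q[:,2]]
def mask(im,lo,hi):
    return cv2.inRange(cv2.cvtColor(im,cv2.COLOR_RGB2HSV),lo,hi)
def blobs(m,amin=20):
    cs,_=cv2.findContours(m,cv2.RETR_EXTERNAL,cv2.CHAIN_APPROX_NONE)
    return sorted([c for c in cs if cv2.contourArea(c)>=amin],key=cv2.contourArea,reverse=True)
E
python3 - <<'E'
from h import *
np.set_printoptions(precision=4,suppress=True)
im=cv2.imread("pics/top0.png")[:,:,::-1].copy();C=cam("top")
for nm,lo,hi in [("orange",(8,200,90),(15,255,255)),("red",(0,190,90),(5,255,255)),("blue",(102,150,40),(118,255,255)),("yellow",(22,200,90),(32,255,255))]:
    for c in blobs(mask(im,lo,hi))[:5]:
        r=cv2.minAreaRect(c);b=cv2.boxPoints(r);print(nm,r,cv2.contourArea(c))
        z={"orange":0.02,"red":.074,"blue":.01,"yellow":.02}[nm]
        print(cast(C,b,z)[:,:2].tolist(), cast(C,r[0],z)[0,:2])
E
```

```text
orange ((200.40000915527344, 250.80001831054688), (12.016654014587402, 50.596439361572266), 18.43494987487793) 531.0
[[0.422119210921395, 0.3079086633713456], [0.5465430492594886, 0.2734598858079917], [0.5376522284802498, 0.24379028173297496], [0.41331533425920186, 0.27850836016420494]] [0.4796 0.276 ]
red ((18.44540786743164, 280.3102111816406), (43.045982360839844, 148.45449829101562), 2.385944128036499) 5386.0
[[0.2173600493247145, 0.7393084785595134], [0.5731885697803729, 0.7548540152266979], [0.5722331263829294, 0.6511109106182118], [0.21573675679654303, 0.6381641782037033]] [0.3923 0.6958]
red ((344.5, 209.5), (7.0, 11.0), 90.0) 65.0
[[0.5990125443593379, -0.07329554990696471], [0.5999274042169261, -0.10067770606458813], [0.5823849920820549, -0.10110305217683095], [0.5814817571609368, -0.07375431247293578]] [ 0.5907 -0.0872]
red ((289.04998779296875, 218.34999084472656), (7.49533224105835, 11.030865669250488), 81.8698959350586) 62.5
[[0.5708747934530278, 0.06460484783795073], [0.5756513401944399, 0.03776335005029665], [0.5572565291380115, 0.034517378083667116], [0.5525018010256
[... 1153 characters left out ...]
11224859388, 0.05701833960603834], [0.5839871141739982, 0.06795561563287095]] [0.642 0.074]
blue ((340.7702941894531, 181.6216278076172), (43.565731048583984, 2.6303839683532715), 80.53767395019531) 67.5
[[0.7305716332438638, -0.06593022816884175], [0.7319828642909654, -0.07277238507306061], [0.6177873260962488, -0.09462834294230413], [0.616411062588972, -0.08783050977072922]] [ 0.674  -0.0803]
yellow ((240.5352783203125, 304.2572937011719), (11.852481842041016, 49.471229553222656), 75.0685806274414) 525.0
[[0.3431805749581873, 0.23193283195706407], [0.3788595051267665, 0.11203399595467947], [0.35007193336359843, 0.1031266621586531], [0.3145932386219559, 0.22285162486760107]] [0.3466 0.1676]
```

Request:
step_arm:
  increments: "-3.4 -1.6 0 0 0 0;-3.4 -1.6 0 0 0 0;-3.4 -1.6 0 0 0 0;-3.4 -1.6 0 0 0 0;-3.4 -1.6 0 0 0 0"
  claw: -1

```text
time: 0.6
tool_pos: [0.2882, 0.4076, 0.1772]
ee_rot: [-3.141, -0.0, 2.876]
wrist_force: [0.0, 0.4, 0.4]
width: 0.0939
```

Request:
step_arm:
  increments: "-3.4 -1.6 0 0 0 0;-3.4 -1.6 0 0 0 0;-3.4 -1.6 0 0 0 0;-3.4 -1.6 0 0 0 0;-3.4 -1.6 0 0 0 0"

```text
time: 1.1
tool_pos: [0.4312, 0.2857, 0.1773]
ee_rot: [-3.141, -0.001, 2.876]
wrist_force: [0.2, 0.3, 0.6]
width: 0.0941
```

Request:
step_arm:
  increments: "0 0 0 0 0 -0.054;0 0 0 0 0 0;0 0 0 0 0 0"

```text
time: 1.4
tool_pos: [0.4301, 0.287, 0.1774]
ee_rot: [-3.141, -0.001, 2.929]
wrist_force: [0.3, 0.0, 0.4]
width: 0.0941
```

```bash
cat >> h.py <<'E'
def to(pos,yaw,o=None):
    o=o or get_obs();R=Ro.from_euler("xyz",o["ee_rot"])
    T=Ro.from_euler("xyz",[np.pi,0,yaw])
    print("pose",np.round(o["tool_pos"],4),np.round(o["ee_rot"],4),"t",round(o["time"],2),"F",np.round(o["wrist_force"],2))
    print("shift cm",np.round(R.inv().apply(np.array(pos)-o["tool_pos"])*100,2),"turn",np.round((R.inv()*T).as_rotvec(),4))
E
python3 - <<'E'
import bench;print([n for n in dir(bench) if n[0]!='_'],getattr(bench,'hold_point_z',None))
from h import *
np.set_printoptions(precision=4,suppress=True)
o=get_obs();print(o["tool_pos"],o["ee_rot"],o["time"])
im=snapshot("wrist");C=cam("wrist",o);cv2.imwrite("pics/w1.png",im[:,:,::-1])
for c in blobs(mask(im,(8,190,60),(15,255,255)),100)[:3]:
    r=cv2.minAreaRect(c);print(r,cv2.contourArea(c));b=cv2.boxPoints(r);print(b)
    for z in (0,.036):print(z,cast(C,b,z)[:,:2].tolist())
E
```

```text
['IKError', 'calibration', 'close_job', 'get_obs', 'hold_point_z', 'snapshot'] 0.0188
[0.4301 0.287  0.1774] [-3.1413 -0.0009  2.9289] 1.4
((320.5, 264.5), (101.0, 27.0), 90.0) 2511.0
[[307. 214.]
 [334. 214.]
 [334. 315.]
 [307. 315.]]
0 [[0.41875407951582694, 0.27256218780200153], [0.4254018466471357, 0.3032952872400056], [0.5520373801934719, 0.2771775827145076], [0.5448193657705971, 0.24376486805788755]]
0.036 [[0.41291780213984286, 0.27548343546634], [0.4189408862905702, 0.3033285811327658], [0.533676625367471, 0.2796651270625964], [0.5271368794029367, 0.24939216651720442]]
```

View pics/w1.png

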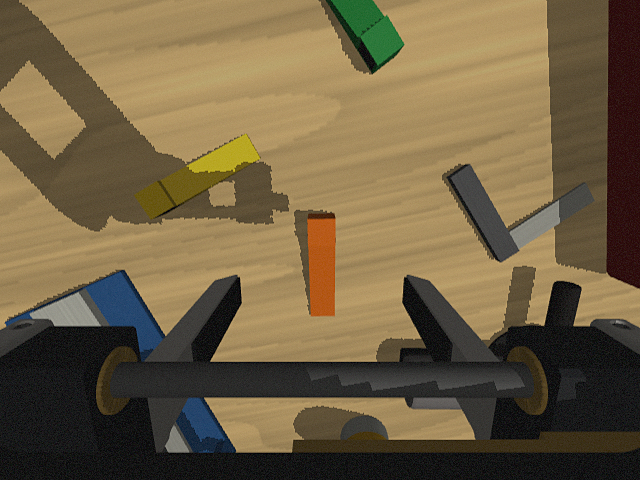

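Request:
step_arm:
  increments: "-0.1 0 4 0 0 0;-0.1 0 4 0 0 0;0 0 4 0 0 0;0 0 3 0 0 0;0 0 1 0 0 0"

```text
time: 1.95
tool_pos: [0.429, 0.2859, 0.0138]
ee_rot: [-3.137, -0.006, 2.931]
wrist_force: [-0.4, 0.0, -0.2]
width: 0.0942
```

Request:
step_arm:
  increments: "0 0 0.5 0 0 0;0 0 0.5 0 0 0;0 0 0 0 0 0;0 0 0 0 0 0"

```text
time: 2.35
tool_pos: [0.4336, 0.2872, 0.0094]
ee_rot: [3.14, 0.002, 2.93]
wrist_force: [0.8, -0.2, 0.2]
width: 0.0943
```

Request:
step_arm:
  increments: "0 0 0 0 0 0;0 0 0 0 0 0;0 0 0 0 0 0;0 0 0 0 0 0;0 0 0 0 0 0"
  claw: 1

```text
time: 2.85
tool_pos: [0.4325, 0.2866, 0.0078]
ee_rot: [3.141, 0.0, 2.93]
wrist_force: [-0.3, -0.7, -0.7]
width: 0.0571
```

Request:
step_arm:
  increments: "0 0 0 0 0 0;0 0 0 0 0 0;0 0 0 0 0 0"

```text
time: 3.15
tool_pos: [0.4325, 0.2866, 0.0078]
ee_rot: [3.142, -0.0, 2.93]
wrist_force: [0.1, -0.5, -0.1]
width: 0.0335
```

Request:
step_arm:
  increments: "0 0 0 0 0 0;0 0 0 0 0 0;0 0 -1 0 0 0;0 0 -3 0 0 0;0 0 -4 0 0 0"

```text
time: 3.65
tool_pos: [0.4306, 0.2857, 0.0866]
ee_rot: [-3.138, -0.004, 2.93]
wrist_force: [-0.1, -0.3, -0.2]
width: 0.0004
```

Request:
step_arm:
  increments: "0 0 -3 0 0 0;0 0 0 0 0 0;0 0 0 0 0 0"

```text
time: 3.95
tool_pos: [0.4327, 0.2868, 0.1185]
ee_rot: [3.14, 0.001, 2.93]
wrist_force: [-0.3, -0.2, 0.3]
width: 0.0003
```

Run:
```python
from h import *
np.set_printoptions(precision=4,suppress=True)
o=get_obs();im=snapshot("wrist");C=cam("wrist",o);cv2.imwrite("pics/w2.png",im[:,:,::-1])
for c in blobs(mask(im,(8,190,60),(15,255,255)),100)[:3]:
    r=cv2.minAreaRect(c);print(r,cv2.contourArea(c));b=cv2.boxPoints(r);print(b)
    for z in (0,.036):print(z,cast(C,b,z)[:,:2].tolist())
```

```text
((321.0, 278.5), (32.0, 117.0), 0.0) 1708.5
[[305. 337.]
 [305. 220.]
 [337. 220.]
 [337. 337.]]
0 [[0.5442270837687851, 0.24488934552566377], [0.41752228348017423, 0.27392388020944336], [0.4241994745712305, 0.3049001582261153], [0.5516063356308678, 0.27907869385970463]]
0.036 [[0.523623081414338, 0.2513586380364397], [0.41099336437489187, 0.27716785298612795], [0.4169288154508648, 0.3047031114767771], [0.5301826043944937, 0.2817500408866458]]
```

View pics/w2.png

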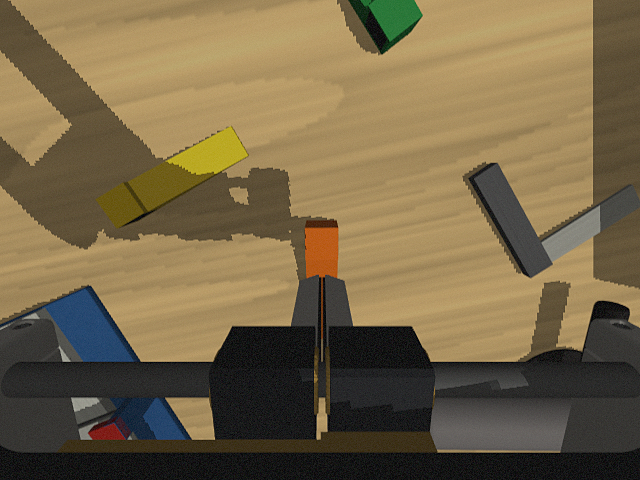

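Request:
step_arm:
  increments: "0 0 0 0 0 0;0 0 0 0 0 0;0 0 0 0 0 0;0 0 0 0 0 0;0 0 0 0 0 0"
  claw: -1

```text
time: 4.5
tool_pos: [0.4324, 0.2866, 0.1175]
ee_rot: [-3.141, -0.0, 2.93]
wrist_force: [-0.4, 0.4, -0.1]
width: 0.0371
```

Request:
step_arm:
  increments: "0 0 0 0 0 0;-0.4 0 2 0 0 0;0 0 3 0 0 0;0 0 3 0 0 0;0 0 2 0 0 0"

```text
time: 5.0
tool_pos: [0.4354, 0.2852, 0.0156]
ee_rot: [-3.14, -0.002, 2.93]
wrist_force: [0.9, 0.0, -0.5]
width: 0.077
```

Request:
step_arm:
  increments: "0 0 1 0 0 0;0 0 0.4 0 0 0;0 0 0 0 0 0;0 0 0 0 0 0"

```text
time: 5.4
tool_pos: [0.4374, 0.2863, 0.0052]
ee_rot: [3.14, 0.002, 2.93]
wrist_force: [-0.2, -0.2, 0.6]
width: 0.0945
```

Request:
step_arm:
  increments: "0 0 0 0 0 0;0 0 0 0 0 0;0 0 0 0 0 0;0 0 0 0 0 0;0 0 0 0 0 0"
  claw: 1

```text
time: 5.9
tool_pos: [0.4364, 0.2858, 0.0039]
ee_rot: [3.141, 0.0, 2.93]
wrist_force: [0.3, 0.2, -0.2]
width: 0.0576
```

Request:
step_arm:
  increments: "0 0 0 0 0 0;0 0 0 0 0 0;0 0 0 0 0 0;0 0 0 0 0 0;0 0 0 0 0 0"

```text
time: 6.4
tool_pos: [0.4364, 0.2858, 0.0038]
ee_rot: [3.142, -0.0, 2.93]
wrist_force: [0.2, -0.2, 0.1]
width: 0.0291
```

Request:
step_arm:
  increments: "0 0 0 0 0 0;0 0 0 0 0 0;0 0 0 0 0 0"

```text
time: 6.7
tool_pos: [0.4363, 0.2857, 0.0037]
ee_rot: [3.142, -0.0, 2.93]
wrist_force: [-0.1, 0.1, -0.8]
width: 0.0294
```

Request:
step_arm:
  increments: "0 0 -0.5 0 0 0;0 0 -1 0 0 0;0 0 -2 0 0 0;0 0 -3 0 0 0;0 0 -2 0 0 0"

```text
time: 7.2
tool_pos: [0.4372, 0.2862, 0.0917]
ee_rot: [3.14, 0.002, 2.93]
wrist_force: [0.0, 0.7, -0.1]
width: 0.0295
```

Request:
step_arm:
  increments: "0 0 -1.5 0 0 0;-0.8 -3.2 0 0 0 0;-0.8 -3.2 0 0 0 0;-0.8 -3.2 0 0 0 0;-0.8 -3.2 0 0 0 0"

```text
time: 7.7
tool_pos: [0.4405, 0.1527, 0.1041]
ee_rot: [-3.142, 0.0, 2.93]
wrist_force: [1.6, -1.0, -1.8]
width: 0.0295
```

Request:
step_arm:
  increments: "-0.8 -3.2 0 0 0 0;-0.8 -3.2 0 0 0 0;-0.8 -3.2 0 0 0 0;-0.8 -3.2 0 0 0 0;-0.8 -3.2 0 0 0 0"

```text
time: 8.2
tool_pos: [0.4459, -0.0122, 0.1041]
ee_rot: [3.141, 0.0, 2.93]
wrist_force: [-0.2, 0.2, -0.3]
width: 0.0292
```

Request:
step_arm:
  increments: "-0.8 -3.2 0 0 0 0;0 0 0 0 0 -0.14;0 0 0 0 0 -0.14;0 0 0 0 0 -0.13;0 0 0 0 0 0"

```text
time: 8.7
tool_pos: [0.4471, -0.0441, 0.1039]
ee_rot: [3.141, -0.0, -2.944]
wrist_force: [0.4, 0.3, -0.6]
width: 0.0294
```

Request:
step_arm:
  increments: "0 0 0 0 0 0;0 0 0 0 0 0;0 0 0 0 0 0"

```text
time: 9.0
tool_pos: [0.4473, -0.0438, 0.1038]
ee_rot: [3.141, -0.0, -2.944]
wrist_force: [-0.3, 0.4, 0.1]
width: 0.0293
```

Run:
```python
from h import *
np.set_printoptions(precision=4,suppress=True)
to((.4473,-.0445,.10),3.337)
o=get_obs();print(o["width"]);im=snapshot("wrist");C=cam("wrist",o);cv2.imwrite("pics/w3.png",im[:,:,::-1])
for nm,lo,hi in [("orange",(8,190,60),(15,255,255)),("red",(0,190,90),(5,255,255)),("blue",(102,150,40),(118,255,255))]:
  for c in blobs(mask(im,lo,hi),100)[:4]:
    r=cv2.minAreaRect(c);b=cv2.boxPoints(r);print(nm,np.round(b).tolist())
    print(cast(C,b,{"orange":o["tool_pos"][2],"red":.074,"blue":.01}[nm])[:,:2].tolist())
print(proj(C,[[.5797,-.0183,.033],[.4473,-.0445,.022]]))
```

```text
pose [ 0.4473 -0.0438  0.1038] [ 3.1415 -0.     -2.9442] t 9.0 F [-0.31  0.38  0.07]
shift cm [ 0.01 -0.07  0.38] turn [ 0.0001 -0.      0.002 ]
0.029349914523150156
orange [[295.0, 248.0], [348.0, 248.0], [348.0, 361.0], [295.0, 361.0]]
[[0.43394967499809456, -0.06355285524367424], [0.4272782849214962, -0.030150650314753464], [0.5084909177867836, -0.012183383138954916], [0.5158520335725949, -0.04898274671334269]]
orange [[302.0, 415.0], [302.0, 397.0], [342.0, 397.0], [342.0, 415.0]]
[[0.5601562995260482, -0.03581002824950115], [0.5445583584827195, -0.03867349448260621], [0.5388136046401799, -0.009970440393654863], [0.5543120259687646, -0.006618209776914741]]
blue [[231.0, 243.0], [409.0, 243.0], [409.0, 326.0], [231.0, 326.0]]
[[0.46848681062459563, -0.12539284970026046], [0.4359999257487996, 0.037271871900045064], [0.5190336812139377, 0.0598581414582961], [0.5539110483681022, -0.11458717104639213]]
[[320.3578 378.9921]
 [320.505  241.1355]]
```

View pics/w3.png

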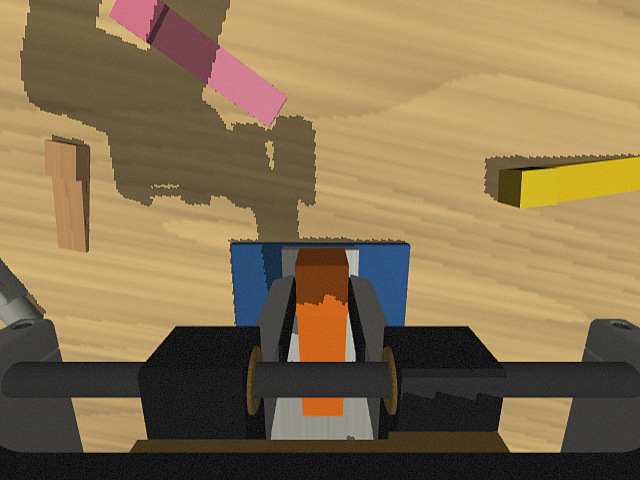

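Request:
step_arm:
  increments: "0 0 2 0 0 0;0 0 2 0 0 0;0 0 2 0 0 0;0 0 0.7 0 0 0;0 0 0 0 0 0"

```text
time: 9.55
tool_pos: [0.4463, -0.0436, 0.0357]
ee_rot: [3.14, -0.002, -2.944]
wrist_force: [-0.9, -0.2, -1.3]
width: 0.0296
```

Request:
step_arm:
  increments: "0 0 0 0 0 0;0 0 0.1 0 0 0;0 0 0.1 0 0 0;0 0 0.1 0 0 0;0 0 0.1 0 0 0"

```text
time: 10.05
tool_pos: [0.4476, -0.044, 0.033]
ee_rot: [-3.141, 0.001, -2.943]
wrist_force: [0.0, 0.1, -1.0]
width: 0.0293
```

Request:
step_arm:
  increments: "0 0 0.1 0 0 0;0 0 0.1 0 0 0;0 0 0.1 0 0 0;0 0 0 0 0 0"

```text
time: 10.45
tool_pos: [0.4472, -0.0439, 0.0295]
ee_rot: [3.141, -0.0, -2.943]
wrist_force: [0.1, 0.2, -1.4]
width: 0.0291
```

Request:
step_arm:
  increments: "0 0 0.1 0 0 0;0 0 0 0 0 0;0 0 0 0 0 0"

```text
time: 10.75
tool_pos: [0.4473, -0.0439, 0.0287]
ee_rot: [3.142, 0.0, -2.943]
wrist_force: [0.1, -0.4, -1.7]
width: 0.0292
```

Request:
step_arm:
  increments: "0 0 0.05 0 0 0;0 0 0 0 0 0"

```text
time: 10.95
tool_pos: [0.4473, -0.0439, 0.0282]
ee_rot: [3.141, -0.0, -2.943]
wrist_force: [0.7, -0.3, -1.1]
width: 0.0292
```

Request:
step_arm:
  increments: "0 0 0.05 0 0 0;0 0 0 0 0 0"

```text
time: 11.15
tool_pos: [0.4473, -0.0439, 0.0277]
ee_rot: [3.141, -0.0, -2.943]
wrist_force: [0.5, 0.6, -0.8]
width: 0.0293
```

Request:
step_arm:
  increments: "0 0 0.05 0 0 0;0 0 0 0 0 0"

```text
time: 11.35
tool_pos: [0.4473, -0.0439, 0.0272]
ee_rot: [3.141, -0.0, -2.943]
wrist_force: [-0.6, 0.4, -0.2]
width: 0.0292
```

Request:
step_arm:
  increments: "0 0 0.05 0 0 0;0 0 0 0 0 0"

```text
time: 11.55
tool_pos: [0.4473, -0.0439, 0.0267]
ee_rot: [3.141, -0.0, -2.943]
wrist_force: [0.7, -0.2, -1.3]
width: 0.0293
```

Request:
step_arm:
  increments: "0 0 0.05 0 0 0;0 0 0 0 0 0"

```text
time: 11.75
tool_pos: [0.4473, -0.0439, 0.0262]
ee_rot: [3.141, -0.0, -2.943]
wrist_force: [-0.3, -0.1, -0.6]
width: 0.029
```

Request:
step_arm:
  increments: "0 0 0.05 0 0 0;0 0 0 0 0 0"

```text
time: 11.95
tool_pos: [0.4473, -0.0439, 0.0257]
ee_rot: [3.142, 0.0, -2.943]
wrist_force: [0.6, -0.3, -1.5]
width: 0.0294
```

Request:
step_arm:
  increments: "0 0 0.05 0 0 0;0 0 0 0 0 0"

```text
time: 12.15
tool_pos: [0.4475, -0.0439, 0.0256]
ee_rot: [-3.142, 0.0, -2.943]
wrist_force: [-1.3, 0.2, 0.7]
width: 0.0293
```

Request:
step_arm:
  increments: "0 0 0.05 0 0 0;0 0 0 0 0 0"

```text
time: 12.35
tool_pos: [0.4476, -0.044, 0.0255]
ee_rot: [-3.141, 0.001, -2.943]
wrist_force: [-1.3, 0.8, 4.1]
width: 0.0293
```

Request:
step_arm:
  increments: "0 0.05 -0.05 0 0 0;-0.5 0 0 0 0 0;-0.5 0 0 0 0 0;-0.5 0 0 0 0 0;0 0 0 0 0 0"

```text
time: 12.85
tool_pos: [0.4634, -0.0403, 0.0256]
ee_rot: [-3.141, 0.002, -2.943]
wrist_force: [1.3, 0.1, 3.4]
width: 0.0295
```

Request:
step_arm:
  increments: "-0.3 0 0 0 0 0;-0.3 0 0 0 0 0;-0.3 0 0 0 0 0;0 0 0 0 0 0"

```text
time: 13.25
tool_pos: [0.4712, -0.0387, 0.0255]
ee_rot: [-3.141, 0.001, -2.943]
wrist_force: [-0.7, -0.5, 4.7]
width: 0.0292
```

Request:
step_arm:
  increments: "-0.3 0 0 0 0 0;-0.3 0 0 0 0 0;-0.3 0 0 0 0 0;0 0 0 0 0 0"

```text
time: 13.65
tool_pos: [0.48, -0.037, 0.0256]
ee_rot: [-3.141, 0.0, -2.943]
wrist_force: [-1.2, -0.1, 4.9]
width: 0.0292
```

Request:
step_arm:
  increments: "-0.3 0 -0.04 0 0 0;-0.3 0 0 0 0 0;-0.3 0 0 0 0 0;0 0 0 0 0 0"

```text
time: 14.05
tool_pos: [0.489, -0.035, 0.0255]
ee_rot: [3.141, 0.001, -2.943]
wrist_force: [-0.5, -0.2, 2.5]
width: 0.0297
```

Request:
step_arm:
  increments: "-0.3 0 0 0 0 0;-0.3 0 0 0 0 0;-0.3 0 0 0 0 0;0 0 0 0 0 0"

```text
time: 14.45
tool_pos: [0.4956, -0.0336, 0.0255]
ee_rot: [3.141, -0.004, -2.943]
wrist_force: [-4.4, -1.6, 6.5]
width: 0.0295
```

Request:
step_arm:
  increments: "-0.3 0 0 0 0 0;-0.3 0 0 0 0 0;0 0 0 0 0 0"

```text
time: 14.75
tool_pos: [0.5015, -0.0325, 0.0255]
ee_rot: [3.141, -0.004, -2.943]
wrist_force: [-5.9, -1.3, 6.1]
width: 0.0296
```

Request:
step_arm:
  increments: "-0.25 0 0 0 0 0;-0.25 0 0 0 0 0;-0.25 0 0 0 0 0;0 0 0 0 0 0"

```text
time: 15.15
tool_pos: [0.5088, -0.031, 0.0255]
ee_rot: [3.141, -0.004, -2.943]
wrist_force: [-6.2, -1.1, 6.2]
width: 0.0293
```

Request:
step_arm:
  increments: "-0.2 0 0 0 0 0;-0.2 0 0 0 0 0;-0.2 0 0 0 0 0;0 0 0 0 0 0"

```text
time: 15.55
tool_pos: [0.5146, -0.0299, 0.0256]
ee_rot: [3.141, -0.004, -2.943]
wrist_force: [-6.2, -0.6, 6.0]
width: 0.0295
```

Request:
step_arm:
  increments: "-0.15 0 0 0 0 0;-0.15 0 0 0 0 0;0 0 0 0 0 0;0 0 0 0 0 0"

```text
time: 15.95
tool_pos: [0.5174, -0.0293, 0.0256]
ee_rot: [3.141, -0.004, -2.943]
wrist_force: [-5.6, -0.2, 6.3]
width: 0.0294
```

Request:
step_arm:
  increments: "-0.1 0 -0.05 0 0 0;-0.1 0 0 0 0 0;0 0 0 0 0 0"

```text
time: 16.25
tool_pos: [0.5192, -0.0288, 0.0256]
ee_rot: [3.141, -0.005, -2.943]
wrist_force: [-5.1, -1.0, 4.7]
width: 0.0292
```

Request:
step_arm:
  increments: "-0.15 0 0 0 0 0;-0.15 0 0 0 0 0;0 0 0 0 0 0"

```text
time: 16.55
tool_pos: [0.5222, -0.0282, 0.0256]
ee_rot: [3.141, -0.005, -2.943]
wrist_force: [-5.3, -1.9, 4.6]
width: 0.0294
```

Request:
step_arm:
  increments: "-0.1 0 0 0 0 0;-0.1 0 0 0 0 0;0 0 0 0 0 0"

```text
time: 16.85
tool_pos: [0.5241, -0.0278, 0.0256]
ee_rot: [3.141, -0.005, -2.943]
wrist_force: [-5.4, -0.8, 5.6]
width: 0.0296
```

Request:
step_arm:
  increments: "-0.1 0 -0.04 0 0 0;-0.1 0 0 0 0 0;0 0 0 0 0 0"

```text
time: 17.15
tool_pos: [0.5263, -0.0273, 0.0256]
ee_rot: [3.141, -0.004, -2.943]
wrist_force: [-4.5, -1.1, 2.2]
width: 0.0293
```

Request:
step_arm:
  increments: "-0.1 0 0 0 0 0;-0.1 0 0 0 0 0;0 0 0 0 0 0"

```text
time: 17.45
tool_pos: [0.5294, -0.0266, 0.0256]
ee_rot: [3.141, -0.002, -2.943]
wrist_force: [-3.8, -1.0, -0.7]
width: 0.0292
```

Request:
step_arm:
  increments: "-0.1 0 0 0 0 0;0 0 0 0 0 0"

```text
time: 17.65
tool_pos: [0.5308, -0.0263, 0.0258]
ee_rot: [3.141, -0.001, -2.943]
wrist_force: [-1.8, -1.1, -2.1]
width: 0.0293
```

Request:
step_arm:
  increments: "-0.1 0 0 0 0 0;0 0 0 0 0 0"

```text
time: 17.85
tool_pos: [0.532, -0.0262, 0.0262]
ee_rot: [3.141, -0.0, -2.943]
wrist_force: [-2.9, -1.0, -2.4]
width: 0.0296
```

Request:
step_arm:
  increments: "0 0 0.04 0 0 0;0 0 0 0 0 0"

```text
time: 18.05
tool_pos: [0.532, -0.0262, 0.026]
ee_rot: [3.141, 0.0, -2.943]
wrist_force: [-2.2, -1.0, -3.2]
width: 0.0291
```

Request:
step_arm:
  increments: "-0.1 0 0 0 0 0;0 0 0 0 0 0"

```text
time: 18.25
tool_pos: [0.5326, -0.0262, 0.0259]
ee_rot: [3.141, -0.001, -2.943]
wrist_force: [-3.4, -0.8, -3.0]
width: 0.0292
```

Request:
step_arm:
  increments: "-0.05 0 0 0 0 0;0 0 0 0 0 0"

```text
time: 18.45
tool_pos: [0.5329, -0.0261, 0.0258]
ee_rot: [3.141, -0.001, -2.943]
wrist_force: [-4.9, 0.0, -3.8]
width: 0.0292
```

Request:
step_arm:
  increments: "0 0 0.04 0 0 0;0 0 0 0 0 0"

```text
time: 18.65
tool_pos: [0.5333, -0.0261, 0.0256]
ee_rot: [3.141, -0.0, -2.943]
wrist_force: [-4.7, -1.1, -2.9]
width: 0.0296
```

Request:
step_arm:
  increments: "-0.05 0 0 0 0 0;0 0 0 0 0 0"

```text
time: 18.85
tool_pos: [0.5334, -0.0261, 0.0256]
ee_rot: [3.141, -0.001, -2.943]
wrist_force: [-5.4, -1.1, -2.3]
width: 0.0294
```

Request:
step_arm:
  increments: "-0.05 0 0 0 0 0;0 0 0 0 0 0"

```text
time: 19.05
tool_pos: [0.5334, -0.0261, 0.0256]
ee_rot: [3.141, -0.002, -2.943]
wrist_force: [-7.0, -1.9, -1.9]
width: 0.0295
```

Run:
```python
from h import *
o=get_obs();print(o["wrist_force"],o["wrist_torque"])
im=snapshot("scene");cv2.imwrite("pics/s4.png",cv2.resize(im[200:340,260:450,::-1],None,fx=4,fy=4,interpolation=cv2.INTER_CUBIC))
```

```text
[-6.95921249 -1.94265472 -1.88920519] [-0.1716858   1.3288695   0.02569062]
```

View pics/s4.png

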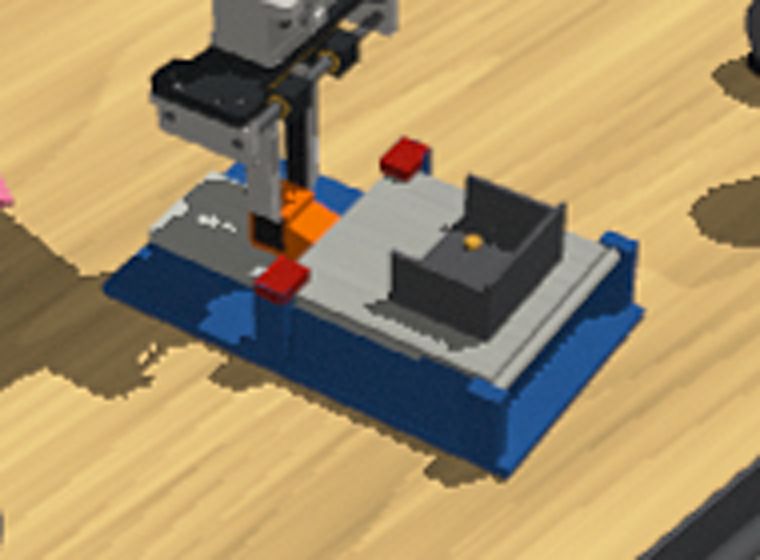

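Request:
step_arm:
  increments: "-0.05 0 0 0 0 0;0 0 0 0 0 0"

```text
time: 19.3
tool_pos: [0.5334, -0.0261, 0.0256]
ee_rot: [3.141, -0.003, -2.943]
wrist_force: [-8.3, -1.5, -0.8]
width: 0.0294
```

Request:
step_arm:
  increments: "-0.05 0 0 0 0 0;0 0 0 0 0 0"

```text
time: 19.5
tool_pos: [0.5335, -0.0261, 0.0256]
ee_rot: [3.141, -0.005, -2.943]
wrist_force: [-9.5, -1.2, 0.5]
width: 0.0295
```

Request:
step_arm:
  increments: "-0.03 0 0 0 0 0;0 0 0 0 0 0;0 0 0 0 0 0"

```text
time: 19.8
tool_pos: [0.5335, -0.026, 0.0256]
ee_rot: [3.141, -0.005, -2.943]
wrist_force: [-10.0, -2.0, 0.7]
width: 0.029
```

Request:
step_arm:
  increments: "-0.04 0 0 0 0 0;0 0 0 0 0 0;0 0 0 0 0 0"

```text
time: 20.1
tool_pos: [0.5335, -0.0261, 0.0256]
ee_rot: [3.141, -0.006, -2.943]
wrist_force: [-10.1, -1.4, 1.2]
width: 0.0295
```

Request:
step_arm:
  increments: "-0.03 0 0 0 0 0;0 0 0 0 0 0;0 0 0 0 0 0"

```text
time: 20.4
tool_pos: [0.5335, -0.0261, 0.0256]
ee_rot: [3.141, -0.007, -2.943]
wrist_force: [-10.8, -1.7, 1.3]
width: 0.0297
```

Request:
step_arm:
  increments: "0 0 0 0 0 0;0 0 0 0 0 0"

```text
time: 20.6
tool_pos: [0.5335, -0.026, 0.0256]
ee_rot: [3.141, -0.007, -2.943]
wrist_force: [-11.2, -1.5, 1.0]
width: 0.0294
```

Request:
step_arm:
  increments: "-0.05 0 0 0 0 0;0 0 0 0 0 0;0 0 0 0 0 0"

```text
time: 20.9
tool_pos: [0.5335, -0.026, 0.0256]
ee_rot: [3.141, -0.008, -2.943]
wrist_force: [-13.1, -2.9, 3.3]
width: 0.0294
```

Request:
step_arm:
  increments: "0 0 0 0 0 0;0 0 0 0 0 0"

```text
time: 21.1
tool_pos: [0.5335, -0.0261, 0.0256]
ee_rot: [3.141, -0.008, -2.943]
wrist_force: [-12.2, -2.1, 2.1]
width: 0.029
```

Request:
step_arm:
  increments: "-0.02 0 0 0 0 0;0 0 0 0 0 0;0 0 0 0 0 0"

```text
time: 21.4
tool_pos: [0.5335, -0.0261, 0.0256]
ee_rot: [3.141, -0.008, -2.944]
wrist_force: [-11.3, -3.2, 3.0]
width: 0.0294
```

Request:
step_arm:
  increments: "0 0 0 0 0 0;0 0 0 0 0 0;0 0 0 0 0 0;0 0 0 0 0 0;0 0 0 0 0 0"
  claw: -1

```text
time: 21.9
tool_pos: [0.538, -0.0253, 0.0263]
ee_rot: [-3.141, 0.002, -2.943]
wrist_force: [-0.1, -0.5, 0.4]
width: 0.0657
```

Request:
step_arm:
  increments: "0 0 0 0 0 0;0 0 0 0 0 0;0 0 0 0 0 0;0 0 0 0 0 0"

```text
time: 22.3
tool_pos: [0.5371, -0.0253, 0.0257]
ee_rot: [3.141, 0.0, -2.943]
wrist_force: [0.4, -0.4, 1.4]
width: 0.0936
```

Request:
step_arm:
  increments: "0.3 0 -1 0 0 0;0.3 0 -2 0 0 0;0.5 0 -3 0 0 0;0.5 0 -3 0 0 0;0.5 0 -3 0 0 0"

```text
time: 22.8
tool_pos: [0.5161, -0.0296, 0.1477]
ee_rot: [-3.141, 0.001, -2.943]
wrist_force: [-0.5, 0.5, -0.2]
width: 0.0937
```

Request:
step_arm:
  increments: "2 0 0 0 0 0;2 0 0 0 0 0;0 0 0 0 0 0;0 0 0 0 0 0"

```text
time: 23.2
tool_pos: [0.4776, -0.0374, 0.1465]
ee_rot: [-3.141, 0.002, -2.944]
wrist_force: [0.7, -0.1, 0.4]
width: 0.0941
```

Run:
```python
from h import *
o=get_obs();print(o["time"],o["wrist_force"],o["width"])
im=snapshot("scene");a=cv2.resize(im[200:340,260:450,::-1],(760,560),interpolation=cv2.INTER_CUBIC)
cv2.imwrite("pics/s5.png",a)
o=get_obs();im=snapshot("wrist");cv2.imwrite("pics/w5.png",im[:,:,::-1]);C=cam("wrist",o)
for c in blobs(mask(im,(8,190,60),(15,255,255)),100)[:3]:
    b=cv2.boxPoints(cv2.minAreaRect(c));print(b.round().tolist(),cast(C,b,.055)[:,:2].round(4).tolist())
```

```text
23.2 [ 0.74299668 -0.14305596  0.4377796 ] 0.09410691353638072
[[306.0, 269.0], [337.0, 269.0], [337.0, 330.0], [306.0, 330.0]] [[0.5098, -0.0457], [0.504, -0.017], [0.5668, -0.0037], [0.5729, -0.0339]]
```

View pics/s5.png

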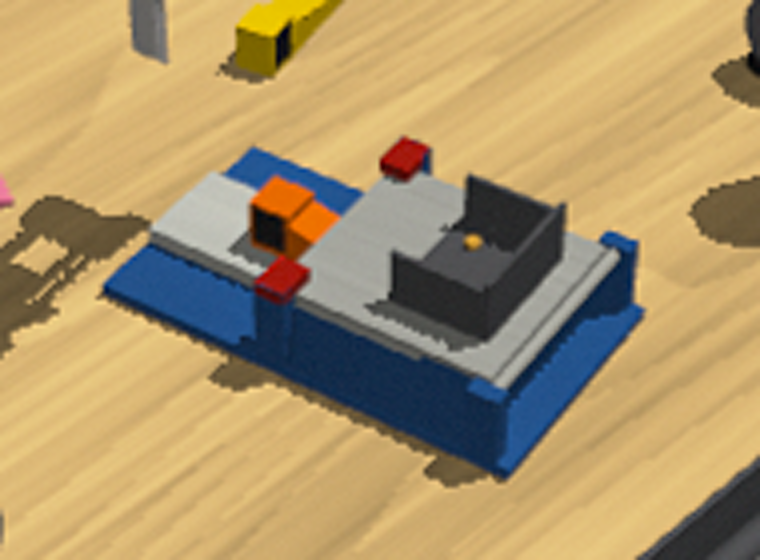

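View pics/w5.png

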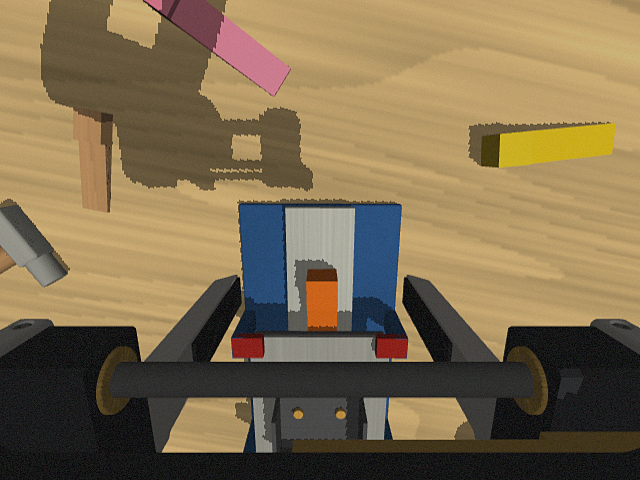

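```bash
python3 -c "
from bench import *
print(close_job())"
```

```text
the job is handed in; nothing more can be done
None
```

I gripped the orange wedge by its tail and set it on the pad, which I felt at about 22 mm above the bench. I slid its thin end under the drooping plate at roughly 5–6 N, then pushed until the force rose steeply at the stops. I ended at about 12 N along the push direction, released, and drew back. The job was handed in at about 23 s.

**Last checks:**
- **Plate and wedge:** the scene picture shows the plate up at both red lugs and the wedge where I left it. The wrist view shows it in line on the pad's centre.
- **Depth:** the thin end is about 68 mm past the edge, worked out from how far the arm moved.
- **Arm:** the gripper is open and clear, with wrist force near zero.
- **Bystanders:** nothing in the arm's path touched them. I did not re-measure their positions afterwards.

**What went wrong or is uncertain:**
- My first grasp failed because I lifted before the fingers had closed. The wedge stayed where it was, and the second grasp held.
- Near the end of the slide I briefly held the tail about 0.5 mm off the pad, then lowered it again.
- I could not measure the force between wedge and plate. That it exceeds 9 N is inferred from the 12 N push.

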